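# Clamp the wiper arm in the bench vise

### The job

Lay the chrome wiper arm flat on the vise's bed, its hooked end under the jaw, its round boss overhanging beyond the outer rest, and its edge gently pushed back against the steel fence. Let go of it, then turn the T-handle clockwise, regripping as needed, until you feel the resistance clearly rise: the arm must be held snugly, but stop there, because tightening on would dent the chrome. Let go of the handle and leave the jar, the funnel and the tyre gauge alone.

Things in the scene. Friction and masses are not known exactly. Their poses are not given: they have to be found in the camera images.
- wiper_arm: Loose chrome wiper arm, 0.25 kg: flat bar 230 long, 16 wide, 12 thick. Origin under the bar, on its centre line, where to grip it. Own x runs along the bar: bar from x = -135 to +95 mm; round boss (36 diameter, 18 tall) centred at x = +110, underside level with the bar's; small flat hook at the other end, reaching x = -152. Centre of mass at x about +18. Own z up.
- vise: Blue screw vise fixed to the bench. Origin on the bench top, on the screw's axis; z up, y along the bed. Base plate 90 (x) by 290 (y = -105 to +185), 15 high. Column 50 wide in x at y = -101 to -65; head above the anvil at y = -101 to +29, z = 125 to 165. Throat between them open to -x. Seated, the wiper arm's x lies along the vise's +y, its origin at x = 0, y about +100, z = 60 mm.
- anvil: Dark steel block of the vise under the jaw; takes the clamping force. Origin and axes are the vise's; top at z = 60 mm, x = -30 to +8, y = -25 to +25. The round steel jaw (26 diameter) starts 8 to 21 mm above a seated wiper arm's top (72 mm above the bench), different every time and not reported.
- rest (a point): Outer rest of the vise's bed: middle of its top face, z = 60 mm, level with the anvil. It spans x = -30 to +8, y = +145 to +170 mm in the vise's frame; axes are the vise's. Between anvil and rest the bed is open down to the base plate, with room for fingers. The boss hangs beyond it.
- fence: Steel fence, in two pieces beside anvil and rest. Origin and axes are the vise's. Upright face at x = +8 mm, facing the vise's -x; top at z = 68 mm, 8 above the bed.
- handle: Steel T-handle on the vise screw; turns about the vertical, does not rise or sink. Origin at the bar's centre on the screw axis, 205 mm above the bench; own x along the bar: 80 long, 12 wide, 14 tall, a 19 mm ball on each end, 11 mm screw below. Clockwise from above (decreasing yaw) lowers the jaw 7 mm per rad; over 4 rad of travel. Stays where it is left.
- screw (a point): Where the screw enters the top of the vise's head, 165 mm above the bench. Turning it free takes a steady 0.35 N m (at a standstill this dry friction may show either way round). From the jaw's touch on, torque rises smoothly by 0.007 N m per newton of clamping: 0.14 to 0.2 N m more than free is snug, some 0.25 to 0.35 rad after touching; 0.38 N m more (55 N, 0.65 rad) dents the arm.
- jar: Bystander: glass jar with steel lid, 72 diameter, 100 tall; origin under its centre.
- funnel: Bystander: white plastic funnel standing mouth down, 110 diameter, 115 tall; origin under its centre.
- gauge: Bystander: steel pencil tyre gauge lying flat, 132 long, 11 thick; origin under its centre, own x along it.

How it is judged:
By the outcome, as a careful person would: the job done as asked, in the order asked, and still so for the second after the job is handed in, with the robot touching nothing.
It also fails if it takes over 72 s, if anything falls off the work surface, if the arm or the gripper's body presses on something with over 40 N, if the wrist force passes 120 N, or if a joint passes its speed limit or range.

### The arm

A 7-joint arm with a two-finger parallel gripper is mounted at the origin on the work surface. World frame = base frame: x ahead of the robot, y to its left, z up, the work surface at z = 0. Lengths are in m, angles in degrees, forces in N, time in s.
With the tool pointing down it reaches from about 0.35 to 0.775 m from the base axis. Payload 3.1 kg.
Tool frame: the origin (TCP) lies between the finger pads; the fingertips stand manip.tip_extent ahead of it and the grasp point (between the pads) lies 11 mm behind it (manip.tip_extent is the distance from the TCP to the fingertips, in m); z points along the fingers, y is the line along which they close (so a half turn about z gives the same grasp; the last joint's range is limited). The gripper opens to 85 mm and grips with 20 to 120 N. Pads are 22 mm wide; open, the fingers measure 114 mm over their backs; the gripper's body (76 mm by 85 mm) begins 54 mm behind the grasp point. The pads swing forward as they close: fully open they stand 13 mm farther back than shut.
Start: joints at [-72.634, 17.813, 0.802, 86.603, -0.252, 75.585, -1.558], TCP at [0.186, 0.518, 0.239] pointing down, gripper open.
Joint ranges: [-154.91, 154.91], [-16.99, 109.72], [-72.82, 74.43], [7.12, 147.25], [-82.49, 262.49], [11.32, 116.49], [-174.64, 174.64]. Speed limits (degrees/s): [159.86, 159.86, 180, 180, 180, 180, 180].

### API

Orientations are given as [roll, pitch, yaw] about the fixed x, y, z axes, in that order (R = Rz(yaw) Ry(pitch) Rx(roll)).
In Python, from cell import manip, eyes, job, spotter gives the robot as it stands.
- The arm moves only by the tool jog_arm, never from a script. Its argument "increments" is a list of rows, each an object with "claw": the opening, from 0 (shut) to 1 (fully open); "dp": the shift along the world's x, y, z in m, a list of three; "twist": the turn about the world's z in rad. A call has 1 to 8 rows; each row shifts and turns the commanded pose from where the row before left it; what a row does not reach is not made up. A row lasts 1/10 s, in which the tool goes at most 50 mm and 8.59 degrees, less where a joint would pass 70% of its speed; a pose out of reach is approached as far as the arm can. A call is refused whole if a number of a shift passes 0.05 or a number of a turn 0.15, either way. A call with a gripper value outside its range is refused whole. The fingers move at their own pace and stop on an object; the grip force is fixed at half the most. Time passes only in rows, so rows that do not move let the fingers close. It gives the time, the measured TCP pose, the force, the opening and the grip force at its end, in the units of the state.
- manip.get_state(): the state, without advancing time (a new reading comes with each control period).
- eyes.get_image(name): name is "scene" or "top" or "wrist"; returns the picture (480x640x3 uint8, red, green, blue); there is no depth.
- eyes.camera_info(name): a dict with "fovy" (degrees; the focal length in pixels is half the picture's height over the tangent of half this angle, whatever the lens; pixels are square), "cx", "cy" (the principal point, pixels), "origin" and "rotation" of the camera in the world. Camera axes: x right, y down, z forward; pixel columns grow to the right and rows downward; lengths in m; the calibration is good to about 2 mm. A picture is of the moment at which its call begins: read the wrist's pose just before it. camera_info takes no time and is no camera call; for the wrist camera it gives the pose at the moment of the call.
- job.sign_off(): hands the job in; it is judged then, once.
Trained networks look in the newest picture that a camera, given by its name, has taken for a name from the list of things; names that differ only in an ending like _2 or _b are one class to them, and where a whole thing is asked for, a point or a joint stands for the part that bears it (a point fixed in the world has none). Each returns a list of dicts, best first, with "conf" (0 to 1); they miss things now and then, are a little off and sometimes report something else, mostly with a low value. They report only what shows in the picture. A call takes as long as a camera call.
- spotter.masks_of(camera, target): "pixels" (480x640 bool, what is visible of it) and "extent" ([centre column, centre row, width, height] in pixels, round what is visible of it).
- spotter.mark_of(camera, target): "centre" ([column, row] in pixels: a listed point, or the origin of a listed thing).
The state is a dict: "t": time; "q": joint angles; "qvel": joint speeds; "joint_torque": joint torques, N m; "eef_pos": TCP position; "tcp_rot": TCP orientation; "ft_force": force on the tool from outside, world axes, zero at the start; "ft_torque": the same for the moment, N m; "opening": finger opening in m; "gripper_force": force on a finger pad.
Only numpy, scipy, OpenCV 4.12 (cv2) and the standard library are available. Lean on these libraries where they do the work, as an engineer would, in place of code of your own. Each camera call takes 0.05 s, during which the arm holds its last target. There are 200 camera calls.

## Working session

There is one attempt and no reset: what is moved stays moved. The work goes in short steps, Python scripts to look and compute and a tool call to move; the robot and the scene stay as the last step left them, time stands still between calls to the robot, and variables do not carry over. Pictures are saved under pics/ and viewed, at most 10 in all, crops included, and the job is handed in when it is done.

Besides the shell and the picture viewer there is one more tool, called after "Call:" by a JSON object that holds its "api" and its "payload", one argument or row to a line. jog_arm: Moves the arm, as the interface text tells. Its arguments: {"type":"object","properties":{"increments":{"type":"array"}},"required":["increments"]}

```bash
mkdir -p pics; ls
cat > h.py <<'E'
import numpy as np, cv2
from cell import manip, eyes, job, spotter
def ray(cam,uv,info=None):
    i=info or eyes.camera_info(cam); f=240/np.tan(np.radians(i["fovy"])/2)
    R=np.array(i["rotation"]); d=R@np.array([(uv[0]-i["cx"])/f,(uv[1]-i["cy"])/f,1.]); return np.array(i["origin"]),d
def atz(cam,uv,z,info=None):
    o,d=ray(cam,uv,info); return o+d*(z-o[2])/d[2]
def proj(cam,p,info=None):
    i=info or eyes.camera_info(cam); f=240/np.tan(np.radians(i["fovy"])/2)
    c=np.array(i["rotation"]).T@(np.array(p)-np.array(i["origin"])); return np.array([i["cx"]+f*c[0]/c[2],i["cy"]+f*c[1]/c[2]])
def save(cam,name):
    im=eyes.get_image(cam); cv2.imwrite(f"pics/{name}.png",im[:,:,::-1]); return im
E
python3 - <<'E'
from h import *
np.set_printoptions(precision=4,suppress=True)
s=manip.get_state(); print(s["t"],s["eef_pos"],s["tcp_rot"],s["opening"],manip.tip_extent)
hs=dict(wiper_arm=0,vise=0,anvil=.06,rest=.06,fence=.06,handle=.205,screw=.165,jar=0,funnel=0,gauge=0)
for c in ["scene","top"]:
    save(c,c+"0"); i=eyes.camera_info(c); print(c,i["fovy"],np.array(i["origin"]),np.array(i["rotation"])[:,2])
    for n,z in hs.items():
        m=spotter.mark_of(c,n)[:2]; print(n,[(round(k["conf"],2),np.round(k["centre"]),atz(c,k["centre"],z)) for k in m])
E
```

```text
pics
0.0 [0.1857 0.517  0.2382] [-179.8649    0.0053  160.248 ] 0.08551316255872829 0.008Traceback (most recent call last):
  File "<stdin>", line 6, in <module>
IndexError: too many indices for array: array is 1-dimensional, but 2 were indexed
```

```bash
python3 -c "
import cv2,numpy as np
a=cv2.imread('pics/scene0.png');cv2.imwrite('pics/s.png',a)"; ls pics
```

```text
s.png
scene0.png
```

```bash
python3 -c "
from h import *
for c in ['scene','top','wrist']: print(eyes.camera_info(c))"
```

```text
{'fovy': 54.971843830938546, 'cx': 329.28099935095884, 'cy': 238.6445440762986, 'origin': array([1.50393058, 0.29905719, 0.77357762]), 'rotation': array([-123.02582419,    0.78013863,  108.53837409])}
{'fovy': 52.62691693381889, 'cx': 321.1243848208079, 'cy': 243.4211278839678, 'origin': array([ 0.40176958, -0.05079676,  1.17707322]), 'rotation': array([-170.42352263,    0.66242258,  -88.66001708])}
{'fovy': 59.09051569704972, 'cx': 318.225633486139, 'cy': 242.06675014809508, 'origin': array([0.12242647, 0.54024954, 0.37185819]), 'rotation': array([1.64455133e+02, 1.27554784e-01, 7.02552610e+01])}
```

View pics/scene0.png

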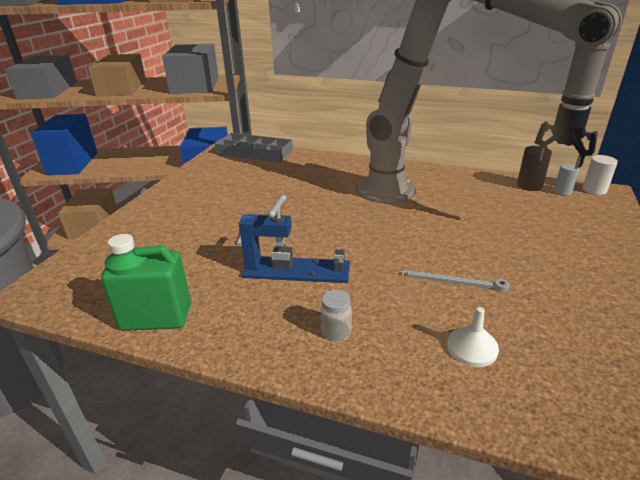

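The scene shows the vise at about (295,260) with the handle at (278,207). The wiper arm lies at (455,281) with its boss at (500,286), the jar is at (336,315) and the funnel at (473,340). The rotation is given as rpy, so I'll fix the helper.

```bash
sed -i 's/^import numpy.*/&\nfrom scipy.spatial.transform import Rotation as Ro\ndef RM(i): return Ro.from_euler("xyz",i["rotation"],degrees=True).as_matrix()/; s/np.array(i\["rotation"\])/RM(i)/g' h.py
python3 - <<'E'
from h import *
np.set_printoptions(precision=4,suppress=True)
hs=dict(wiper_arm=0,vise=0,anvil=0,rest=.06,fence=0,handle=.205,screw=.165,jar=0,funnel=0,gauge=0)
for c in ["scene","top"]:
    save(c,c+"1")
    for n,z in hs.items():
        m=spotter.mark_of(c,n)[:2]; print(n,[(round(k["conf"],2),np.round(k["centre"]),atz(c,k["centre"],z)[:2]) for k in m])
E
```

```text
wiper_arm [(0.55, array([457., 286.]), array([0.4969, 0.3054])), (0.19, array([473., 347.]), array([0.7067, 0.3616]))]
vise [(0.65, array([280., 271.]), array([ 0.5767, -0.1668]))]
anvil [(0.51, array([285., 270.]), array([ 0.5679, -0.156 ]))]
rest [(0.81, array([342., 253.]), array([ 0.5221, -0.0041])), (0.23, array([337., 330.]), array([0.8068, 0.0727]))]
fence [(0.66, array([279., 269.]), array([ 0.5682, -0.1754]))]
handle [(0.62, array([281., 270.]), array([ 0.8199, -0.0422])), (0.5, array([276., 203.]), array([ 0.5594, -0.1691]))]
screw [(0.57, array([282., 219.]), array([ 0.5679, -0.1522]))]
jar [(0.59, array([335., 330.]), array([0.7496, 0.0482]))]
funnel [(0.84, array([475., 347.]), array([0.7051, 0.3648]))]
gauge [(0.41, array([243., 231.]), array([ 0.418, -0.364]))]
wiper_arm [(0.68, array([179., 292.]), array([0.4723, 0.309 ]))]
vise [(0.64, array([371., 257.]), array([ 0.5689, -0.1553]))]
anvil [(0.63, array([371., 257.]), array([ 0.5685, -0.1563])), (0.63, array([385., 239.]), array([ 0.6139, -0.1896]))]
rest [(0.88, array([312., 271.]), array([ 0.5255, -0.0136]))]
fence [(0.4, array([373., 257.]), array([ 0.5688, -0.1594]))]
handle [(0.81, array([379., 240.]), array([ 0.5754, -0.1523]))]
screw [(0.96, array([380., 244.]), array([ 0.5738, -0.1592]))]
jar [(0.76, array([287., 183.]), array([0.753 , 0.0566]))]
funnel [(0.79, array([167., 199.]), array([0.7036, 0.3565]))]
gauge [(0.56, array([457., 317.]), array([ 0.4279, -0.3617]))]
```

View pics/top1.png

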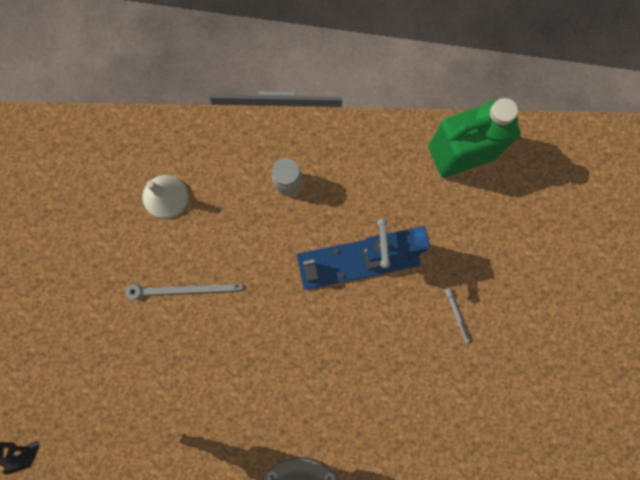

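The top view agrees with the networks. The vise's bed runs from the column at (420,240) to the rest at (312,270). The wiper arm spans from the boss at (133,292) to the hook at (240,287), and the gauge is at (457,317). I'll move above the wiper arm and take a wrist view.

Call:
{"api": "jog_arm", "payload": {
  "increments": [
    {"claw":1,"dp":[0.036,-0.026,0],"twist":-0.146},
    {"claw":1,"dp":[0.036,-0.026,0],"twist":-0.146},
    {"claw":1,"dp":[0.036,-0.026,0],"twist":-0.146},
    {"claw":1,"dp":[0.036,-0.026,0],"twist":-0.146},
    {"claw":1,"dp":[0.036,-0.026,0],"twist":-0.146},
    {"claw":1,"dp":[0.036,-0.026,0],"twist":-0.146},
    {"claw":1,"dp":[0.036,-0.026,0],"twist":-0.146},
    {"claw":1,"dp":[0.036,-0.026,0],"twist":-0.146}
  ]
}}

```text
t: 1.95
eef_pos: [0.4751, 0.3087, 0.2396]
tcp_rot: [180.0, -0.0, 93.0]
ft_force: [0.4, 0.8, -0.4]
opening: 0.0855
gripper_force: 0.0
```

Call:
{"api": "jog_arm", "payload": {
  "increments": [
    {"claw":1,"dp":[0,0,0],"twist":0},
    {"claw":1,"dp":[0,0,0],"twist":0}
  ]
}}

```text
t: 2.15
eef_pos: [0.4748, 0.3085, 0.2392]
tcp_rot: [-180.0, 0.0, 93.2]
ft_force: [-0.5, 0.4, -0.5]
opening: 0.0852
gripper_force: 0.0
```

```bash
cat >> h.py <<'E'
def axis(cam,target,z,n=0):
    m=spotter.masks_of(cam,target)[0]; ys,xs=np.nonzero(m["pixels"]); i=eyes.camera_info(cam)
    P=np.array([atz(cam,(x,y),z,i)[:2] for x,y in zip(xs,ys)])
    w=cv2.minAreaRect((P*1000).astype(np.float32)); 
    vx,vy,x0,y0=cv2.fitLine((P*1000).astype(np.float32),cv2.DIST_HUBER,0,.01,.01).ravel()
    return m["conf"],P,w,(vx,vy,x0,y0)
E
python3 - <<'E'
from h import *
np.set_printoptions(precision=4,suppress=True)
s=manip.get_state(); print(s["t"],s["eef_pos"],s["tcp_rot"],s["ft_force"])
save("wrist","w1")
for k in spotter.mark_of("wrist","wiper_arm"): print(k["conf"],k["centre"],atz("wrist",k["centre"],0)[:2])
c,P,w,l=axis("wrist","wiper_arm",.012); print(c,w,l,len(P))
a=np.array(l[:2]);a*=np.sign(a[1]); t=(P*1000-[l[2],l[3]])@a; n=(P*1000-[l[2],l[3]])@np.array([-a[1],a[0]])
print(a,np.degrees(np.arctan2(a[1],a[0])))
for q in np.linspace(t.min(),t.max()-1,16):
    k=(t>=q)&(t<q+4)
    if k.any():print(round(q),round(n[k].min(),1),round(n[k].max(),1))
E
```

```text
2.15 [0.4748 0.3085 0.2392] [-179.9954    0.0127   93.1727] [-0.5169  0.4493 -0.5073]
0.75 [321.0, 207.6] [0.4755 0.3077]
0.87 ((474.2344055175781, 297.91717529296875), (35.156124114990234, 275.98602294921875), 2.8569576740264893) (np.float32(0.07527908), np.float32(-0.9971625), np.float32(475.75656), np.float32(316.84088)) 6485
[-0.0753  0.9972] 94.31725
-157 -6.7 5.8
-139 -7.7 7.4
-120 -7.8 7.2
-102 -7.9 7.8
-84 -7.1 7.5
-65 -8.1 8.2
-47 -7.3 7.9
-28 -7.4 7.6
-10 -8.3 7.3
8 -7.6 7.8
27 -7.7 7.5
45 -7.8 7.2
63 -7.9 7.8
82 -8.8 9.8
100 -17.6 17.5
118 -4.2 3.7
```

View pics/w1.png

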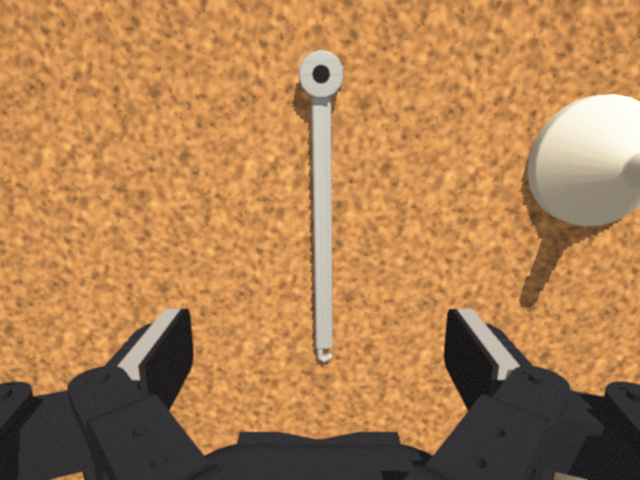

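The wrist view shows the bar from the hook at (323,357) to the boss at (321,75), nothing in the way of the fingers and the funnel far to the right. The extent matches 280 mm. I'll go down and grip.

Call:
{"api": "jog_arm", "payload": {
  "increments": [
    {"claw":1,"dp":[0.001,0.001,-0.04],"twist":0.02},
    {"claw":1,"dp":[0,0,-0.045],"twist":0},
    {"claw":1,"dp":[0,0,-0.045],"twist":0},
    {"claw":1,"dp":[0,0,-0.04],"twist":0},
    {"claw":1,"dp":[0,0,-0.03],"twist":0},
    {"claw":1,"dp":[0,0,-0.015],"twist":0},
    {"claw":1,"dp":[0,0,0],"twist":0}
  ]
}}

```text
t: 3.0
eef_pos: [0.4712, 0.3111, 0.0216]
tcp_rot: [-179.6, 0.1, 94.7]
ft_force: [-0.5, -0.4, 0.4]
opening: 0.0854
gripper_force: 0.0
```

Call:
{"api": "jog_arm", "payload": {
  "increments": [
    {"claw":1,"dp":[0.004,-0.001,-0.008],"twist":0},
    {"claw":1,"dp":[0,0,0],"twist":0},
    {"claw":1,"dp":[0,0,0],"twist":0}
  ]
}}

```text
t: 3.3
eef_pos: [0.4797, 0.3102, 0.0173]
tcp_rot: [179.9, -0.1, 94.5]
ft_force: [-0.6, -0.8, 0.0]
opening: 0.0857
gripper_force: 0.0
```

Call:
{"api": "jog_arm", "payload": {
  "increments": [
    {"claw":1,"dp":[-0.003,0,-0.005],"twist":0},
    {"claw":1,"dp":[0,0,0],"twist":0},
    {"claw":1,"dp":[0,0,0],"twist":0}
  ]
}}

```text
t: 3.6
eef_pos: [0.4756, 0.3097, 0.0114]
tcp_rot: [-180.0, -0.0, 94.5]
ft_force: [-0.7, -0.4, -0.0]
opening: 0.0855
gripper_force: 0.0
```

Call:
{"api": "jog_arm", "payload": {
  "increments": [
    {"claw":0.15,"dp":[0,0,0],"twist":0},
    {"claw":0,"dp":[0,0,0],"twist":0},
    {"claw":0,"dp":[0,0,0],"twist":0},
    {"claw":0,"dp":[0,0,0],"twist":0},
    {"claw":0,"dp":[0,0,0],"twist":0},
    {"claw":0,"dp":[0,0,0],"twist":0},
    {"claw":0,"dp":[0,0,0],"twist":0}
  ]
}}

```text
t: 4.3
eef_pos: [0.4763, 0.3097, 0.0117]
tcp_rot: [179.9, -0.0, 94.5]
ft_force: [-0.3, -0.7, 3.1]
opening: 0.0141
gripper_force: 60.5
```

Run:
```python
from h import *
np.set_printoptions(precision=4,suppress=True)
for c,hs in (("top",dict(vise=0,rest=.06,screw=.165,handle=.205)),("scene",dict(vise=0,rest=.06,screw=.165))):
  for r in range(2):
    eyes.get_image(c)
    print(c,[(n,[(round(k["conf"],2),atz(c,k["centre"],z)[:2]) for k in spotter.mark_of(c,n)[:1]]) for n,z in hs.items()])
eyes.get_image("top"); m=spotter.masks_of("top","handle")[0]; ys,xs=np.nonzero(m["pixels"])
P=np.array([atz("top",(x,y),.21)[:2] for x,y in zip(xs,ys)]); print("handle",m["conf"],cv2.minAreaRect((P*1000).astype(np.float32)))
m=spotter.masks_of("top","vise")[0]; ys,xs=np.nonzero(m["pixels"])
P=np.array([atz("top",(x,y),.015)[:2] for x,y in zip(xs,ys)]); np.save("v.npy",P); print("vise",m["conf"],cv2.minAreaRect((P*1000).astype(np.float32)))
```

```text
top [('vise', [(0.72, array([ 0.5675, -0.1587]))]), ('rest', [(0.9, array([ 0.5269, -0.0057]))]), ('screw', [(0.57, array([ 0.5784, -0.1615]))]), ('handle', [(0.69, array([0.6583, 0.2884]))])]
top [('vise', [(0.79, array([ 0.5714, -0.1655]))]), ('rest', [(0.68, array([ 0.5277, -0.0103]))]), ('screw', [(0.86, array([ 0.575 , -0.1607]))]), ('handle', [(0.78, array([ 0.5728, -0.1563]))])]
scene [('vise', [(0.77, array([ 0.5709, -0.1639]))]), ('rest', [(0.59, array([ 0.5223, -0.0077]))]), ('screw', [(0.91, array([ 0.5666, -0.155 ]))])]
scene [('vise', [(0.86, array([ 0.5722, -0.1588]))]), ('rest', [(0.71, array([ 0.5276, -0.0089]))]), ('screw', [(0.79, array([ 0.5683, -0.1568]))])]
handle 0.7 ((569.5985107421875, -160.5525665283203), (100.76473236083984, 20.584056854248047), 2.846221685409546)Traceback (most recent call last):
  File "<stdin>", line 10, in <module>
  File "h.py", line 9, in atz
    o,d=ray(cam,uv,info); return o+d*(z-o[2])/d[2]
        ~~~^^^^^^^^^^^^^
  File "h.py", line 6, in ray
    i=info or eyes.camera_info(cam); f=240/np.tan(np.radians(i["fovy"])/2)
              ~~~~~~~~~~~~~~~~^^^^^
ValueError: time passes only in moves, steps and waits
```

Gripped: 60 N, opening about 14 mm. I'll lift and carry it to a staging point beside the vise on the robot side.

Call:
{"api": "jog_arm", "payload": {
  "increments": [
    {"claw":0,"dp":[0,0,0.02],"twist":0},
    {"claw":0,"dp":[0,0,0.035],"twist":0},
    {"claw":0,"dp":[0,0,0.04],"twist":0},
    {"claw":0,"dp":[0,0,0.04],"twist":0},
    {"claw":0,"dp":[0,-0.01,0.035],"twist":0},
    {"claw":0,"dp":[-0.002,-0.02,0.03],"twist":0},
    {"claw":0,"dp":[-0.002,-0.03,0.02],"twist":0},
    {"claw":0,"dp":[-0.003,-0.035,0],"twist":0}
  ]
}}

```text
t: 6.15
eef_pos: [0.4694, 0.2155, 0.2331]
tcp_rot: [179.8, -0.1, 94.7]
ft_force: [0.6, -0.3, -1.3]
opening: 0.0137
gripper_force: 60.0
```

Call:
{"api": "jog_arm", "payload": {
  "increments": [
    {"claw":0,"dp":[-0.003,-0.04,0],"twist":0.02},
    {"claw":0,"dp":[-0.003,-0.04,0],"twist":0.02},
    {"claw":0,"dp":[-0.003,-0.04,0],"twist":0.02},
    {"claw":0,"dp":[-0.003,-0.04,0],"twist":0.02},
    {"claw":0,"dp":[-0.003,-0.04,0],"twist":0.02},
    {"claw":0,"dp":[-0.003,-0.04,0],"twist":0.02},
    {"claw":0,"dp":[-0.002,-0.03,0],"twist":0.02},
    {"claw":0,"dp":[0,-0.025,0],"twist":0}
  ]
}}

```text
t: 6.95
eef_pos: [0.4468, -0.0821, 0.2298]
tcp_rot: [-179.8, -0.1, 102.4]
ft_force: [1.0, 0.2, -1.6]
opening: 0.0141
gripper_force: 59.9
```

Call:
{"api": "jog_arm", "payload": {
  "increments": [
    {"claw":0,"dp":[0,0,0],"twist":0},
    {"claw":0,"dp":[0,0,0],"twist":0},
    {"claw":0,"dp":[0,0,0],"twist":0}
  ]
}}

```text
t: 7.25
eef_pos: [0.4483, -0.0787, 0.2303]
tcp_rot: [-179.9, -0.1, 102.6]
ft_force: [-0.1, 0.6, -3.0]
opening: 0.0141
gripper_force: 59.9
```

Run:
```python
from h import *
np.set_printoptions(precision=4,suppress=True)
s=manip.get_state(); print(s["t"],s["eef_pos"],s["tcp_rot"],s["ft_force"])
i=eyes.camera_info("wrist"); im=save("wrist","w2"); 
hs=dict(vise=0,rest=.06,screw=.165,handle=.205)
print([(n,[(round(k["conf"],2),np.round(k["centre"]),atz("wrist",k["centre"],z,i)[:2]) for k in spotter.mark_of("wrist",n)[:1]]) for n,z in hs.items()])
o={"info":i}
for n in("vise","rest","wiper_arm"):
    m=spotter.masks_of("wrist",n)
    if m: print(n,m[0]["conf"],m[0]["extent"]); o[n]=m[0]["pixels"]
np.save("w2.npy",o,allow_pickle=True)
```

```text
7.25 [ 0.4483 -0.0787  0.2303] [-179.8825   -0.0855  102.6211] [-0.084   0.565  -2.9632]
[('vise', [(0.71, array([423., 319.]), array([ 0.5679, -0.1627]))]), ('rest', [(0.75, array([444., 154.]), array([ 0.5244, -0.0128]))]), ('screw', [(0.9, array([495., 446.]), array([ 0.5691, -0.1608]))]), ('handle', [])]
vise 0.61 [451.0, 280.6, 148.6, 333.9]
rest 0.97 [452.4, 281.2, 147.4, 333.7]
wiper_arm 0.66 [320.9, 220.7, 126.0, 438.8]
```

View pics/w2.png

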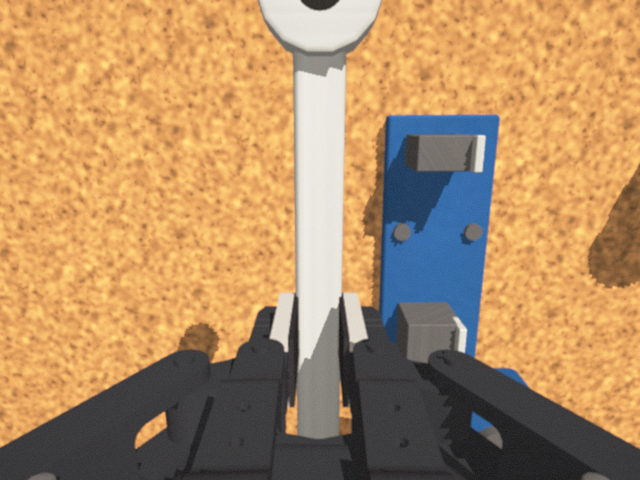

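The wrist view shows the held bar down the middle, the base plate's far corners at (387,116) and (498,116), the rest's top at (420–472, 137–172) and the anvil at (400–455, 304–360). I'll fit the vise pose to the blue plate's edges and check it against the rest.

```bash
cat > fit.py <<'E'
from h import *
from scipy.optimize import least_squares
np.set_printoptions(precision=4,suppress=True)
i=np.load("w2.npy",allow_pickle=True).item()["info"]; im=cv2.imread("pics/w2.png").astype(int)
blue=(im[:,:,0]>im[:,:,2]+40)
L=[];Rr=[];T=[]
for r in range(125,290,5):
    x=np.nonzero(blue[r,360:520])[0]+360
    L.append((x[0]-.5,r)); Rr.append((x[-1]+.5,r))
for c in range(395,492,5):
    T.append((c,np.nonzero(blue[:200,c])[0][0]-.5))
W=lambda u,z:np.array([atz("wrist",p,z,i)[:2] for p in u])
L,Rr,T=W(L,.015),W(Rr,.015),W(T,.015)
def loc(P,v):
    c,s=np.cos(v[2]),np.sin(v[2]); d=P-v[:2]; return np.c_[d@[c,s],d@[-s,c]]
f=lambda v:np.r_[loc(L,v)[:,0]+.045,loc(Rr,v)[:,0]-.045,loc(T,v)[:,1]-.185]*1000
q=least_squares(f,[.57,-.16,.22],loss="soft_l1",x_scale=[.01,.01,.1]); v=q.x
print("vise",v,np.degrees(v[2]),"res",np.abs(f(v)).mean(),np.abs(f(v)).max())
def gl(p): return np.array(v[:2])+np.array([[np.cos(v[2]),-np.sin(v[2])],[np.sin(v[2]),np.cos(v[2])]])@np.array(p)
for p in [(-.03,.145,.06),(-.03,.17,.06),(.008,.145,.06),(.008,.17,.06),(-.03,.025,.06),(.008,.025,.06),(.008,.17,.068)]:
    print(p,proj("wrist",[*gl(p[:2]),p[2]],i))
print("rest mark local",loc(np.array([[.5244,-.0128]]),v))
print("seat",gl((0,.1)),gl((-.06,.1)))
# held bar edges, top face z
z=.2306; g=im.sum(2); E=[]
for r in range(70,290,10):
    sat=im[r,:,2]-im[r,:,0]; x=np.nonzero(sat[280:360]<40)[0]+280; E.append([(x[0]-.5,r),(x[-1]+.5,r)])
E=np.array(E); A=W(E[:,0],z);B=W(E[:,1],z); 
for P in(A,B,(A+B)/2):
    l=cv2.fitLine((P*1000).astype(np.float32),cv2.DIST_HUBER,0,.01,.01).ravel(); print("bar",np.degrees(np.arctan(l[1]/l[0]))%180,l[2:])
print("width",np.linalg.norm(A-B,axis=1).mean())
E
python3 fit.py
```

```text
vise [ 0.5692 -0.1639  0.226 ] 12.948247700252306 res 0.610813257092698 1.161178417255042
(-0.03, 0.145, 0.06) [414.3006 172.1676]
(-0.03, 0.17, 0.06) [416.2716 135.9854]
(0.008, 0.145, 0.06) [467.7389 171.8804]
(0.008, 0.17, 0.06) [470.9198 135.6734]
(-0.03, 0.025, 0.06) [405.9367 325.7065]
(0.008, 0.025, 0.06) [454.2416 325.516 ]
(0.008, 0.17, 0.068) [474.9921 135.9626]
rest mark local [[-0.0098  0.1573]]
seat [ 0.5468 -0.0665] [ 0.4883 -0.0799]
bar 102.4189 [430.2865 -29.7142]
bar 102.35506 [446.4153 -32.3057]
bar 102.42955 [437.5204 -27.2597]
width 0.015192051974772103
```

The fit is consistent: about 0.6 mm residual, with the rest and anvil corners where predicted. Next I lower beside the vise.

Call:
{"api": "jog_arm", "payload": {
  "increments": [
    {"claw":0,"dp":[0.001,-0.005,-0.03],"twist":0.009},
    {"claw":0,"dp":[0.001,-0.005,-0.04],"twist":0},
    {"claw":0,"dp":[0,0,-0.04],"twist":0},
    {"claw":0,"dp":[0,0,-0.03],"twist":0},
    {"claw":0,"dp":[0,0,-0.012],"twist":0},
    {"claw":0,"dp":[0,0,0],"twist":0},
    {"claw":0,"dp":[0,0,0],"twist":0}
  ]
}}

```text
t: 8.35
eef_pos: [0.4523, -0.0906, 0.0805]
tcp_rot: [179.9, 0.1, 103.0]
ft_force: [1.0, 0.1, -1.4]
opening: 0.0136
gripper_force: 59.9
```

Call:
{"api": "jog_arm", "payload": {
  "increments": [
    {"claw":0,"dp":[0.012,0.003,-0.002],"twist":0},
    {"claw":0,"dp":[0.015,0.003,-0.002],"twist":0},
    {"claw":0,"dp":[0.015,0.0035,-0.001],"twist":0},
    {"claw":0,"dp":[0.012,0.003,0],"twist":0},
    {"claw":0,"dp":[0,0,0],"twist":0},
    {"claw":0,"dp":[0,0,0],"twist":0}
  ]
}}

```text
t: 8.95
eef_pos: [0.5058, -0.0778, 0.0751]
tcp_rot: [179.9, 0.0, 103.1]
ft_force: [-0.2, -0.6, -2.3]
opening: 0.0141
gripper_force: 59.9
```

Call:
{"api": "jog_arm", "payload": {
  "increments": [
    {"claw":0,"dp":[0.01,0.0023,0],"twist":0},
    {"claw":0,"dp":[0.01,0.0023,0],"twist":0},
    {"claw":0,"dp":[0.005,0.001,0],"twist":0},
    {"claw":0,"dp":[0,0,0],"twist":0},
    {"claw":0,"dp":[0,0,0],"twist":0}
  ]
}}

```text
t: 9.45
eef_pos: [0.5297, -0.0723, 0.0741]
tcp_rot: [-180.0, 0.0, 103.0]
ft_force: [-1.4, 0.5, -2.7]
opening: 0.0143
gripper_force: 59.9
```

Run:
```python
from h import *
np.set_printoptions(precision=4,suppress=True)
i=eyes.camera_info("wrist"); im=save("wrist","w3"); s=manip.get_state(); print(s["t"],s["eef_pos"],s["tcp_rot"],s["ft_force"],s["ft_torque"]); np.save("w3.npy",i,allow_pickle=True)
a=eyes.get_image("scene")[180:290,220:380]; cv2.imwrite("pics/sc3.png",cv2.resize(a[:,:,::-1],(800,550),interpolation=cv2.INTER_CUBIC))
```

```text
9.5 [ 0.5294 -0.0724  0.0741] [-179.9492   -0.0054  102.993 ] [ 0.6356 -1.1559 -2.0619] [-0.0484  0.0573  0.0085]
```

View pics/w3.png

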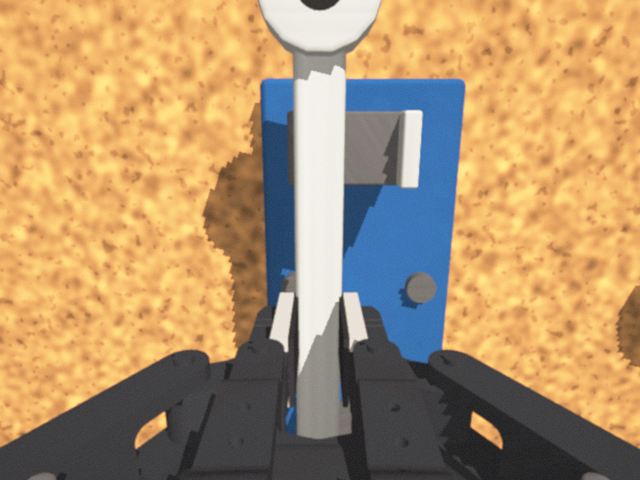

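View pics/sc3.png

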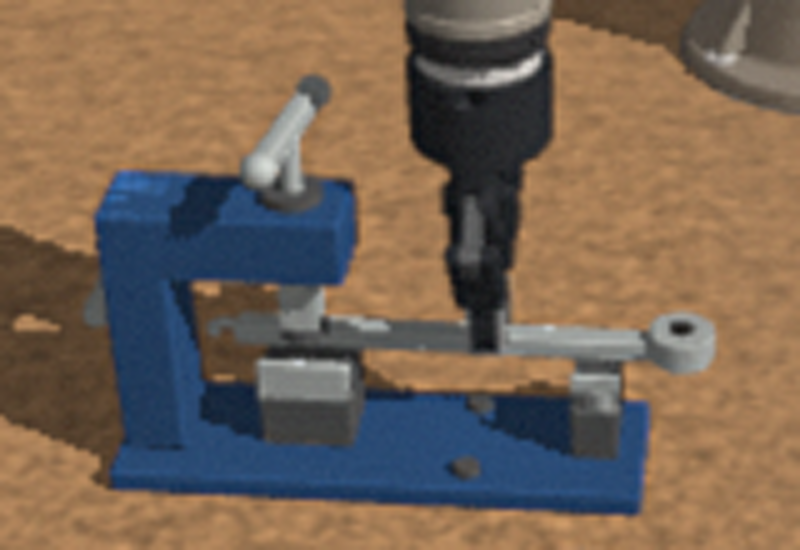

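The scene shows the hook inside the throat, the bar between jaw and anvil, and the boss beyond the rest. I'll move it to the fence in small steps.

Call:
{"api": "jog_arm", "payload": {
  "increments": [
    {"claw":0,"dp":[0.006,0.0014,-0.001],"twist":0},
    {"claw":0,"dp":[0.006,0.0014,-0.001],"twist":0},
    {"claw":0,"dp":[0.003,0.0007,0],"twist":0},
    {"claw":0,"dp":[0,0,0],"twist":0},
    {"claw":0,"dp":[0,0,0],"twist":0}
  ]
}}

```text
t: 10.05
eef_pos: [0.5448, -0.0688, 0.0722]
tcp_rot: [-180.0, 0.0, 103.0]
ft_force: [-0.5, -0.2, -2.6]
opening: 0.0139
gripper_force: 59.9
```

Call:
{"api": "jog_arm", "payload": {
  "increments": [
    {"claw":0,"dp":[0.001,0.0002,0],"twist":0},
    {"claw":0,"dp":[0.001,0.0002,0],"twist":0},
    {"claw":0,"dp":[0,0,0],"twist":0}
  ]
}}

```text
t: 10.35
eef_pos: [0.547, -0.0683, 0.0724]
tcp_rot: [180.0, 0.0, 103.0]
ft_force: [0.4, -0.4, -1.3]
opening: 0.0145
gripper_force: 59.9
```

Call:
{"api": "jog_arm", "payload": {
  "increments": [
    {"claw":0,"dp":[0.001,0.0002,0],"twist":0},
    {"claw":0,"dp":[0.001,0.0002,0],"twist":0},
    {"claw":0,"dp":[0,0,0],"twist":0}
  ]
}}

```text
t: 10.65
eef_pos: [0.5484, -0.0681, 0.0721]
tcp_rot: [-179.9, -0.0, 103.0]
ft_force: [-0.7, -0.6, -2.4]
opening: 0.0138
gripper_force: 60.0
```

Call:
{"api": "jog_arm", "payload": {
  "increments": [
    {"claw":0,"dp":[0,0,-0.001],"twist":0},
    {"claw":0,"dp":[0,0,-0.0005],"twist":0},
    {"claw":0,"dp":[0,0,0],"twist":0}
  ]
}}

```text
t: 10.95
eef_pos: [0.5485, -0.0681, 0.0717]
tcp_rot: [-180.0, -0.0, 103.0]
ft_force: [-3.8, 1.1, 5.5]
opening: 0.0136
gripper_force: 60.8
```

Call:
{"api": "jog_arm", "payload": {
  "increments": [
    {"claw":0,"dp":[0.001,0.0002,0],"twist":0},
    {"claw":0,"dp":[0,0,0],"twist":0},
    {"claw":0,"dp":[0,0,0],"twist":0}
  ]
}}

```text
t: 11.25
eef_pos: [0.5485, -0.0681, 0.0717]
tcp_rot: [-179.9, -0.1, 103.0]
ft_force: [-5.8, -0.0, 7.5]
opening: 0.014
gripper_force: 61.1
```

Run:
```python
from h import *
np.set_printoptions(precision=4,suppress=True)
s=manip.get_state(); print(s["t"],s["eef_pos"],s["tcp_rot"],s["ft_force"],s["ft_torque"])
i=eyes.camera_info("wrist"); im=save("wrist","w4"); s=manip.get_state(); print(s["ft_force"],s["ft_torque"])
cv2.imwrite("pics/w4c.png",cv2.resize(im[60:360,200:500,::-1],(600,600)))
```

```text
11.25 [ 0.5485 -0.0681  0.0717] [-179.8659   -0.0668  102.9912] [-5.7855 -0.0409  7.5481] [-0.0457  1.2557  0.0991]
[-6.3523  0.1088  7.7273] [-0.0164  1.2849  0.0673]
```

View pics/w4c.png

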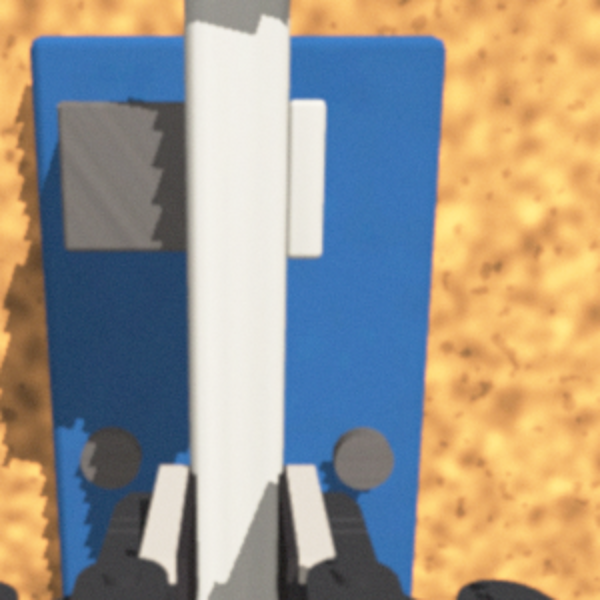

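The bar's edge lies against the rest's fence along its full length (around (290,100–255) in the crop), and contact forces are about 6 N. I'll release it straight up.

Call:
{"api": "jog_arm", "payload": {
  "increments": [
    {"claw":0.6,"dp":[0,0,0],"twist":0},
    {"claw":0.6,"dp":[0,0,0],"twist":0},
    {"claw":0.6,"dp":[0,0,0],"twist":0},
    {"claw":0.6,"dp":[0,0,0.01],"twist":0},
    {"claw":0.6,"dp":[0,0,0.03],"twist":0},
    {"claw":0.6,"dp":[0,0,0.04],"twist":0},
    {"claw":0.6,"dp":[0,0,0.04],"twist":0},
    {"claw":0.6,"dp":[0,0,0.04],"twist":0}
  ]
}}

```text
t: 12.1
eef_pos: [0.55, -0.0679, 0.2333]
tcp_rot: [179.9, 0.0, 103.0]
ft_force: [-0.1, -0.2, -0.9]
opening: 0.0508
gripper_force: 0.0
```

Call:
{"api": "jog_arm", "payload": {
  "increments": [
    {"claw":0.6,"dp":[0,0,0.04],"twist":0},
    {"claw":0.6,"dp":[0,0,0.04],"twist":0},
    {"claw":0.6,"dp":[0,0,0.02],"twist":0},
    {"claw":0.6,"dp":[0,0,0],"twist":0},
    {"claw":0.6,"dp":[0,0,0],"twist":0}
  ]
}}

```text
t: 12.6
eef_pos: [0.5499, -0.0678, 0.3312]
tcp_rot: [179.9, 0.0, 103.0]
ft_force: [-0.8, 0.1, -0.0]
opening: 0.0514
gripper_force: 0.0
```

Run:
```python
from h import *
np.set_printoptions(precision=4,suppress=True)
s=manip.get_state(); print(s["t"],s["eef_pos"],s["tcp_rot"],s["ft_force"],s["ft_torque"],s["q"])
i=eyes.camera_info("wrist"); im=save("wrist","w5")
for n,z in dict(handle=.205,screw=.165).items(): print(n,[(round(k["conf"],2),np.round(k["centre"]),atz("wrist",k["centre"],z,i)[:2]) for k in spotter.mark_of("wrist",n)[:2]])
m=spotter.masks_of("wrist","handle")
if m:
    ys,xs=np.nonzero(m[0]["pixels"]); P=np.array([atz("wrist",(x,y),.21,i)[:2] for x,y in zip(xs,ys)]); print("handle",m[0]["conf"],m[0]["extent"],cv2.minAreaRect((P*1000).astype(np.float32)))
```

```text
12.6 [ 0.5499 -0.0678  0.3312] [179.9401   0.0103 102.9971] [-0.8359  0.0631 -0.0312] [-0.0244 -0.0145  0.0303] [-20.1406  18.3659  35.5673  76.4292 -10.5825  88.4264  27.3022]
handle [(0.83, array([316., 369.]), array([ 0.5703, -0.1616]))]
screw [(0.78, array([314., 344.]), array([ 0.5699, -0.1643]))]
handle 0.59 [314.2, 369.2, 144.3, 52.4] ((570.28955078125, -153.65377807617188), (100.1337890625, 34.113826751708984), 4.628547191619873)
```

View pics/w5.png

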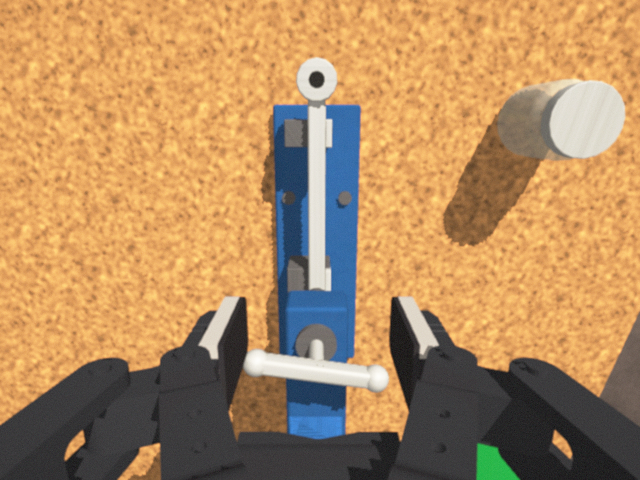

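The arm is seated against both fence pieces, with the jar untouched at (575,120). The handle's balls are at (256,362) and (377,378).

Run:
```python
from h import *
i=eyes.camera_info("wrist"); a,b=atz("wrist",(256,362),.205,i),atz("wrist",(377.5,378),.205,i)
print((a+b)/2,b-a,np.linalg.norm(b-a),np.degrees(np.arctan2(*(b-a)[[1,0]])))
```

```text
[ 0.57006275 -0.16059047  0.205     ] [0.08445916 0.00687196 0.        ] 0.08473826179760996 4.651583866057171
```

Call:
{"api": "jog_arm", "payload": {
  "increments": [
    {"claw":0.6,"dp":[0.0025,-0.012,0],"twist":0.144},
    {"claw":0.6,"dp":[0.0025,-0.012,0],"twist":0.144},
    {"claw":0.6,"dp":[0.0025,-0.012,0],"twist":0.144},
    {"claw":0.6,"dp":[0.0025,-0.012,0],"twist":0.144},
    {"claw":0.6,"dp":[0.0025,-0.012,0],"twist":0.144},
    {"claw":0.6,"dp":[0.0025,-0.012,0],"twist":0.144},
    {"claw":0.6,"dp":[0.0025,-0.012,0],"twist":0.144},
    {"claw":0.6,"dp":[0.0025,-0.0105,0],"twist":0.144}
  ]
}}

```text
t: 13.6
eef_pos: [0.5695, -0.1628, 0.3295]
tcp_rot: [-180.0, -0.1, 169.3]
ft_force: [-0.6, -0.1, -0.9]
opening: 0.0515
gripper_force: 0.0
```

Call:
{"api": "jog_arm", "payload": {
  "increments": [
    {"claw":0.6,"dp":[0,0,-0.03],"twist":0.144},
    {"claw":0.6,"dp":[0,0,-0.03],"twist":0.144},
    {"claw":0.6,"dp":[0,0,0],"twist":0},
    {"claw":0.6,"dp":[0,0,0],"twist":0}
  ]
}}

```text
t: 14.0
eef_pos: [0.5695, -0.162, 0.2702]
tcp_rot: [180.0, -0.1, -174.6]
ft_force: [0.3, 0.3, 0.7]
opening: 0.0513
gripper_force: 0.0
```

Call:
{"api": "jog_arm", "payload": {
  "increments": [
    {"claw":0.6,"dp":[0,0,-0.03],"twist":-0.012},
    {"claw":0.6,"dp":[0,0,-0.03],"twist":0},
    {"claw":0.6,"dp":[0,0,-0.015],"twist":0},
    {"claw":0.6,"dp":[0,0,0],"twist":0},
    {"claw":0.6,"dp":[0,0,0],"twist":0}
  ]
}}

```text
t: 14.5
eef_pos: [0.5711, -0.1626, 0.1977]
tcp_rot: [-179.9, 0.2, -175.2]
ft_force: [1.2, 0.2, 1.1]
opening: 0.0512
gripper_force: 0.0
```

Call:
{"api": "jog_arm", "payload": {
  "increments": [
    {"claw":0.3,"dp":[0,0,0],"twist":0},
    {"claw":0.1,"dp":[0,0,0],"twist":0},
    {"claw":0,"dp":[0,0,0],"twist":0},
    {"claw":0,"dp":[0,0,0],"twist":0},
    {"claw":0,"dp":[0,0,0],"twist":0},
    {"claw":0,"dp":[0,0,0],"twist":0}
  ]
}}

```text
t: 15.1
eef_pos: [0.5707, -0.1632, 0.1974]
tcp_rot: [-179.9, 0.2, -175.2]
ft_force: [-0.6, -1.1, 5.5]
opening: 0.011
gripper_force: 59.6
```

```bash
cat > st.py <<'E'
from h import *
np.set_printoptions(precision=4,suppress=True)
s=manip.get_state(); print(s["t"],s["eef_pos"],s["tcp_rot"],s["ft_force"],s["ft_torque"],s["q"],s["joint_torque"],s["opening"])
E
python3 st.py
```

```text
15.1 [ 0.5707 -0.1632  0.1974] [-179.9062    0.1666 -175.218 ] [-0.6024 -1.1334  5.545 ] [-0.2462  0.0262 -0.07  ] [ -0.858   24.985   21.7914  84.1758  -9.4456  72.46   116.6837] [ -0.8228 -38.2558   2.6343 -20.1047  -0.3159   0.1379   0.1363] 0.010960343815350411
```

Call:
{"api": "jog_arm", "payload": {
  "increments": [
    {"claw":0,"dp":[0,0,0],"twist":-0.06},
    {"claw":0,"dp":[0,0,0],"twist":-0.06},
    {"claw":0,"dp":[0,0,0],"twist":-0.06},
    {"claw":0,"dp":[0,0,0],"twist":-0.06},
    {"claw":0,"dp":[0,0,0],"twist":-0.06},
    {"claw":0,"dp":[0,0,0],"twist":-0.06}
  ]
}}

```text
t: 15.7
eef_pos: [0.5707, -0.1634, 0.1973]
tcp_rot: [-179.9, 0.2, 164.1]
ft_force: [-0.5, -1.0, 5.5]
opening: 0.0111
gripper_force: 59.7
```

```bash
python3 st.py
```

```text
15.7 [ 0.5707 -0.1634  0.1973] [-179.9262    0.193   164.1112] [-0.4579 -0.9533  5.5249] [-0.3569  0.0937  0.2996] [ -3.7164  25.4487  26.0132  84.2929 -11.3233  72.6736  97.5511] [ -0.3686 -38.0552   3.2166 -19.959   -0.6025   0.1832   0.1201] 0.011149196650883444
```

Call:
{"api": "jog_arm", "payload": {
  "increments": [
    {"claw":0,"dp":[0,0,0],"twist":-0.06},
    {"claw":0,"dp":[0,0,0],"twist":-0.06},
    {"claw":0,"dp":[0,0,0],"twist":-0.06},
    {"claw":0,"dp":[0,0,0],"twist":-0.06},
    {"claw":0,"dp":[0,0,0],"twist":-0.06},
    {"claw":0,"dp":[0,0,0],"twist":-0.06},
    {"claw":0,"dp":[0,0,0],"twist":-0.06}
  ]
}}

```text
t: 16.4
eef_pos: [0.5706, -0.1636, 0.1974]
tcp_rot: [-180.0, 0.2, 140.0]
ft_force: [-0.3, -1.7, 5.5]
opening: 0.0108
gripper_force: 59.7
```

```bash
python3 st.py
```

```text
16.4 [ 0.5706 -0.1636  0.1974] [-179.9971    0.2083  140.0405] [-0.2742 -1.74    5.4771] [-0.4126  0.103   0.3732] [ -7.0351  26.1433  31.0513  84.4307 -13.6737  73.0264  75.4127] [ -0.4906 -37.623    3.9228 -19.8222  -0.6736   0.1704   0.1176] 0.010837859082278847
```

Call:
{"api": "jog_arm", "payload": {
  "increments": [
    {"claw":0,"dp":[0,0,0],"twist":-0.06},
    {"claw":0,"dp":[0,0,0],"twist":-0.06},
    {"claw":0,"dp":[0,0,0],"twist":-0.06},
    {"claw":0,"dp":[0,0,0],"twist":-0.06}
  ]
}}

```text
t: 16.8
eef_pos: [0.5705, -0.1636, 0.1974]
tcp_rot: [180.0, 0.2, 126.3]
ft_force: [0.6, -1.2, 5.8]
opening: 0.0107
gripper_force: 59.7
```

```bash
python3 st.py
```

```text
16.8 [ 0.5705 -0.1636  0.1974] [179.965    0.1989 126.2863] [ 0.6385 -1.2373  5.8189] [-0.384   0.1083  0.3388] [ -8.9346  26.6296  33.9945  84.5122 -15.0911  73.2827  62.8217] [ -0.5503 -37.3354   4.3563 -19.7421  -0.7113   0.137    0.1159] 0.010741763110213368
```

Call:
{"api": "jog_arm", "payload": {
  "increments": [
    {"claw":0,"dp":[0,0,0],"twist":-0.05},
    {"claw":0,"dp":[0,0,0],"twist":-0.05},
    {"claw":0,"dp":[0,0,0],"twist":-0.05}
  ]
}}

```text
t: 17.1
eef_pos: [0.5705, -0.1637, 0.1974]
tcp_rot: [179.9, 0.2, 117.7]
ft_force: [0.0, -2.4, 5.0]
opening: 0.0108
gripper_force: 59.8
```

```bash
cat > st.py <<'E'
from h import *
s=manip.get_state(); y=s["tcp_rot"][2]; print(s["t"],"turned %.3f"%np.radians(184.78-y),"Tz %.3f"%s["ft_torque"][2],np.round(s["ft_force"],1),"q7 %.0f"%s["q"][6])
E
python3 st.py
```

```text
17.1 turned 1.171 Tz 0.315 [ 0.  -2.4  5. ] q7 55
```

Call:
{"api": "jog_arm", "payload": {
  "increments": [
    {"claw":0,"dp":[0,0,0],"twist":-0.05},
    {"claw":0,"dp":[0,0,0],"twist":-0.05},
    {"claw":0,"dp":[0,0,0],"twist":-0.05}
  ]
}}

```text
t: 17.4
eef_pos: [0.5704, -0.1637, 0.1974]
tcp_rot: [179.9, 0.2, 109.1]
ft_force: [-1.3, -1.8, 6.8]
opening: 0.011
gripper_force: 59.8
```

```bash
python3 st.py
```

```text
17.4 turned 1.321 Tz 0.358 [-1.3 -1.8  6.8] q7 47
```

Call:
{"api": "jog_arm", "payload": {
  "increments": [
    {"claw":0,"dp":[0,0,0],"twist":-0.05},
    {"claw":0,"dp":[0,0,0],"twist":-0.05},
    {"claw":0,"dp":[0,0,0],"twist":-0.05}
  ]
}}

```text
t: 17.7
eef_pos: [0.5703, -0.1637, 0.1974]
tcp_rot: [179.9, 0.2, 100.5]
ft_force: [-0.9, -1.7, 6.4]
opening: 0.0109
gripper_force: 59.8
```

```bash
python3 st.py
```

```text
17.7 turned 1.470 Tz 0.450 [-0.9 -1.7  6.4] q7 39
```

Call:
{"api": "jog_arm", "payload": {
  "increments": [
    {"claw":0,"dp":[0,0,0],"twist":-0.02},
    {"claw":0,"dp":[0,0,0],"twist":-0.02}
  ]
}}

```text
t: 17.9
eef_pos: [0.5703, -0.1638, 0.1974]
tcp_rot: [179.9, 0.2, 98.3]
ft_force: [-0.4, -1.1, 6.9]
opening: 0.0106
gripper_force: 59.8
```

```bash
python3 st.py
```

```text
17.9 turned 1.509 Tz 0.406 [-0.4 -1.1  6.9] q7 37
```

Call:
{"api": "jog_arm", "payload": {
  "increments": [
    {"claw":0,"dp":[0,0,0],"twist":-0.02},
    {"claw":0,"dp":[0,0,0],"twist":-0.02}
  ]
}}

```text
t: 18.1
eef_pos: [0.5703, -0.1638, 0.1974]
tcp_rot: [179.9, 0.2, 96.0]
ft_force: [-0.6, -2.4, 5.9]
opening: 0.0108
gripper_force: 59.9
```

```bash
python3 st.py
```

```text
18.1 turned 1.549 Tz 0.526 [-0.6 -2.4  5.9] q7 35
```

Call:
{"api": "jog_arm", "payload": {
  "increments": [
    {"claw":0,"dp":[0,0,0],"twist":-0.02}
  ]
}}

```text
t: 18.2
eef_pos: [0.5703, -0.1638, 0.1974]
tcp_rot: [179.9, 0.2, 94.9]
ft_force: [-2.4, -1.9, 7.1]
opening: 0.0106
gripper_force: 59.9
```

```bash
python3 st.py
```

```text
18.2 turned 1.569 Tz 0.496 [-2.4 -1.9  7.1] q7 34
```

Call:
{"api": "jog_arm", "payload": {
  "increments": [
    {"claw":0,"dp":[0,0,0],"twist":-0.015}
  ]
}}

```text
t: 18.3
eef_pos: [0.5703, -0.1637, 0.1974]
tcp_rot: [179.9, 0.2, 94.0]
ft_force: [-0.9, -2.0, 6.8]
opening: 0.0108
gripper_force: 59.9
```

```bash
python3 st.py
```

```text
18.3 turned 1.584 Tz 0.452 [-0.9 -2.   6.8] q7 34
```

Call:
{"api": "jog_arm", "payload": {
  "increments": [
    {"claw":0,"dp":[0,0,0],"twist":-0.012}
  ]
}}

```text
t: 18.4
eef_pos: [0.5703, -0.1637, 0.1974]
tcp_rot: [179.9, 0.2, 93.4]
ft_force: [-0.8, -1.5, 6.1]
opening: 0.0107
gripper_force: 59.9
```

```bash
python3 st.py
```

```text
18.4 turned 1.595 Tz 0.493 [-0.8 -1.5  6.1] q7 33
```

Call:
{"api": "jog_arm", "payload": {
  "increments": [
    {"claw":0,"dp":[0,0,0],"twist":-0.01}
  ]
}}

```text
t: 18.5
eef_pos: [0.5703, -0.1638, 0.1974]
tcp_rot: [179.9, 0.2, 92.8]
ft_force: [-0.9, -2.7, 5.4]
opening: 0.0109
gripper_force: 59.9
```

```bash
python3 st.py
```

```text
18.5 turned 1.605 Tz 0.548 [-0.9 -2.7  5.4] q7 32
```

The torque excess is about +0.17 N m, 0.3 rad after touch, which is snug. I'll let go.

Call:
{"api": "jog_arm", "payload": {
  "increments": [
    {"claw":0.5,"dp":[0,0,0],"twist":0},
    {"claw":0.5,"dp":[0,0,0],"twist":0},
    {"claw":0.5,"dp":[0,0,0],"twist":0},
    {"claw":0.5,"dp":[0,0,0.015],"twist":0},
    {"claw":0.5,"dp":[0,0,0.03],"twist":0},
    {"claw":0.5,"dp":[0,0,0.04],"twist":0},
    {"claw":0.5,"dp":[-0.02,0.02,0.04],"twist":0},
    {"claw":0.5,"dp":[-0.02,0.03,0.02],"twist":0}
  ]
}}

```text
t: 19.3
eef_pos: [0.5301, -0.1146, 0.3439]
tcp_rot: [179.8, 0.2, 92.5]
ft_force: [-0.6, -0.0, 1.0]
opening: 0.0428
gripper_force: 0.0
```

Call:
{"api": "jog_arm", "payload": {
  "increments": [
    {"claw":0.5,"dp":[-0.02,0.03,0],"twist":0},
    {"claw":0.5,"dp":[0,0,0],"twist":0},
    {"claw":0.5,"dp":[0,0,0],"twist":0}
  ]
}}

```text
t: 19.6
eef_pos: [0.5096, -0.0811, 0.3406]
tcp_rot: [-180.0, -0.0, 92.9]
ft_force: [-0.2, -0.8, 0.7]
opening: 0.0426
gripper_force: 0.0
```

```bash
python3 st.py
python3 - <<'E'
from h import *
im=save("wrist","w6"); a=eyes.get_image("scene")[180:290,220:380]
b=cv2.resize(a,(400,275)); c=cv2.resize(im,(400,300)); o=np.zeros((575,400,3),np.uint8); o[:275]=b; o[275:]=c
cv2.imwrite("pics/f.png",o[:,:,::-1])
E
```

```text
19.6 turned 1.604 Tz -0.062 [-0.2 -0.8  0.7] q7 19
```

View pics/f.png

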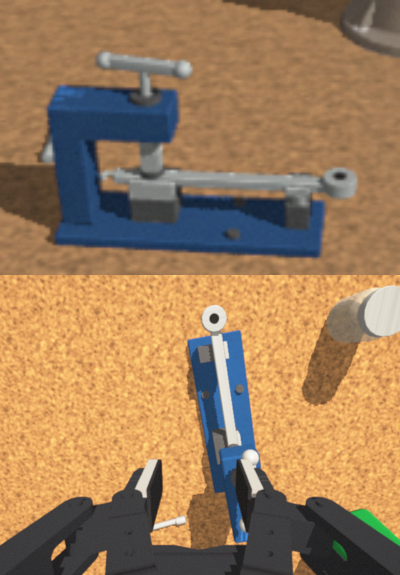

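The jaw (150,157 in the upper half) sits on the bar, which lies flat against the fence with the boss beyond the rest. The handle has been turned and the gripper is clear. Handing in.

```bash
python3 -c "
from cell import job
print(job.sign_off())"
```

```text
the job is handed in; nothing more can be done
None
```

The job is handed in at about 20 s. The wiper arm lies flat against the fence with its hook under the jaw and its boss beyond the rest, clamped to roughly 0.17 N m above free torque (single readings scattered by about 0.04). The handle is released, and I never touched the jar, funnel or gauge.

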